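# Screw a hose elbow into a clamped coolant port

### The job

Take the brass elbow hose fitting, stand its foot in the port clamped in the vice so that its two side pins drop through the two slots, and turn it clockwise (seen from above) until you feel it begin to tighten on the sprung seal below, then a further 30 degrees, and stop there and let go. Never force it against the port, and leave the other things on the bench where they are.

Things in the scene. Friction and masses are not known exactly. Their poses are not given: they have to be found in the camera images.
- elbow_head (a point): Centre of the elbow's gripping head, on the fitting's vertical axis: a brass block 34 mm along its x, 30 mm along its y (two flat sides to grip) and 44 mm tall. 53 mm above the foot's end, 22 mm below the top. z is up. A barbed tube 18 mm thick leaves it sideways along +x, 54 mm above the foot's end, and ends 58 mm from the axis.
- elbow_foot (a point): Centre of the flat end of the elbow's foot, 53 mm below elbow_head, same axes. The foot is round, 28 mm thick, chamfered, 26 mm long up to a flange 42 mm wide and 5 mm thick under the head. Two round pins (6 mm thick) stick out of it along +y and -y to 19 mm from the axis, their centre line 4 mm above the foot's end.
- elbow: The whole brass elbow hose fitting (about 0.22 kg, 75 mm tall), standing upright and loose on its foot; its origin is elbow_foot. Told from the straight fitting by its tube, which points sideways.
- mouth (a point): Centre of the clamped port's mouth, the top face of an aluminium collar 57 mm wide in a bench vice, 105 mm above the table; z up. The hole is 31 mm wide, with two slots along +y and -y (11 mm wide, reaching 21 mm from the axis) that let the elbow's pins down; either way round will do.
- thread (a point): Start of the thread under the lip, 7 mm below the mouth, beside the +y slot (another is opposite). From here the thread's underside falls 8 mm per quarter turn clockwise for about 110 degrees, so that turning draws the pins down. They can turn under it once the foot's end is 14 mm below the mouth, and may meet it after some 10 to 20 degrees of turn.
- bore (a point): On the port's axis, 17.5 mm below the mouth: mean height of the top of a sprung rubber seal (6 N per mm). Its true height is not known: the foot's end meets it 14.5 to 20.5 mm below the mouth. First resistance is where the foot bears on the seal and the pins on the thread together: the thread starts to pull the elbow down onto the seal. Until then it is loose.
- socket: The vice with the clamped port, fixed to the bench; origin on the table under the mouth, same axes. 30 degrees past first resistance the thread holds the elbow down with about 11 N, the flange 2 to 9 mm above the mouth, and it stays so when let go (regrasping is allowed). The elbow may never be forced against the port with over 40 N.
- barb_mid (a point): Half-way up a straight hose fitting (brass, upright, 87 mm tall, 42 mm flange, same foot as the elbow, its barbed tube pointing straight up): to be left alone.
- driver: Screwdriver lying on the bench, 0.2 m long; leave alone.
- spanner: Spanner lying on the bench; leave alone.
- jar: Clear jar with a white lid, 72 mm wide; leave alone.
- spool: Small metal spool, 56 mm wide, 42 mm tall; leave alone.
- meter: Yellow hand-held meter, 150 x 85 x 35 mm; leave alone.
- tray: Shallow blue parts tray, 100 x 140 x 28 mm; leave alone.
- washer: Steel washer, 32 mm wide, 6 mm thick, flat on the bench; leave alone.
Not all that is in view belongs to the job. What is shaped like the elbow but orange or turquoise is not meant.

How it is judged:
On the way:
1. the elbow's foot is in the port, its pins down through the slots below the lip (horizontal distance between elbow_foot and mouth below 0.004 m and z of elbow_foot in the frame of mouth below -0.0115 m), for 0.2 s.
At the end, for the whole second after the job is handed in: The elbow stands upright (within 6 degrees) and at rest in the port, foot at least 14.5 mm deep and within 4 mm of the port's axis, released, and threaded 30 degrees (about 10 degrees either way) past first resistance, so that the thread holds it down with 7 to 15.5 N (horizontal distance between elbow_foot and mouth below 0.004 m and z of elbow_foot in the frame of mouth below -0.0145 m and angle between elbow_head's own z axis and vertical below 0.1 rad and contact force between elbow and socket between 7 and 15.5 N and linear speed of elbow below 0.01 m/s); the robot touches nothing.
It fails at once if the elbow is forced against the port (over 40 N) (contact force between elbow and socket above 40 N).
It fails at once if the straight fitting is moved by over 20 mm or knocked over (distance of barb_mid from where it was at the start of the episode above 0.02 m or angle between barb_mid's own z axis and vertical above 0.5 rad).
It fails at once if another thing on the bench is moved by over 20 mm (distance of any of driver, spanner, jar, spool, meter, tray, washer from where it was at the start of the episode above 0.02 m).
It also fails if it takes over 72 s, if anything falls off the work surface, if the arm or the gripper's body presses on something with over 40 N, if the wrist force passes 120 N, or if a joint passes its speed limit or range.

### The arm

A 6-joint arm with a two-finger parallel gripper is mounted at the origin on the work surface. World frame = base frame: x ahead of the robot, y to its left, z up, the work surface at z = 0. Lengths are in m, angles in rad, forces in N, time in s.
With the tool pointing down it reaches from about 0.35 to 0.85 m from the base axis. Payload 8.1 kg.
Tool frame: the origin (TCP) lies midway between the tips of the shut fingers; the grasp point (between the pads) lies robot.grip_depth behind it (robot.grip_depth is the distance from the TCP to the grasp point, in m); z points along the fingers, y is the line along which they close (so a half turn about z gives the same grasp; the last joint's range is limited). The gripper opens to 93 mm and grips with 3 to 60 N. Pads are 15 mm wide; open, the fingers measure 128 mm over their backs; the gripper's body (75 mm by 188 mm) begins 65 mm behind the grasp point.
Start: joints at [-1.295, 0.13, 1.488, -0, 1.523, -0.085], TCP at [0.212, -0.561, 0.219] pointing down, gripper open.
Joint ranges: [-2.96, 2.96], [-0.89, 2.26], [0.02, 2.5], [-1.34, 4.48], [0, 2.73], [-2.66, 2.66]. Speed limits (rad/s): [2.39, 2.39, 2.79, 3.14, 3.14, 3.14].

### API

Orientations are given as a rotation vector (axis times angle).
In Python, from plant import robot gives the robot as it stands.
- The arm moves only by the tool carry_out, never from a script. Its argument "rows" is a list of rows, each a list of 6 numbers: the shift along the tool's x, y, z in m, then the turn, a rotation vector about the tool's x, y, z in degrees. A call has 1 to 12 rows; each row is the pose to reach, as a shift and turn from the pose commanded when the call began, along the tool's axes at that moment; what a row does not reach only later rows make up. A row lasts 1/8 s, in which the tool goes at most 62.5 mm and 10.7 degrees, less where a joint would pass 70% of its speed; a pose out of reach is approached as far as the arm can. A call with a gripper value outside its range is refused whole. "jaw" is the closure in counts, from 0 (fully open) to 255 (shut), set as the call begins (left out, the last holds). The fingers move at their own pace and stop on an object; "force" is the grip in N (left out, the last holds). Time passes only in rows, so rows that repeat a pose let the fingers close. It gives the time, the measured TCP pose, the force, the opening and the grip force at its end, in the units of the state.
- robot.read_state(): the state, without advancing time (a new reading comes with each control period).
- robot.read_camera(name): name is "scene" or "top" or "wrist"; returns the picture (480x640x3 uint8, red, green, blue); there is no depth.
- robot.camera_model(name): a dict with "fx", "fy", "cx", "cy" (pixels), "R" (3x3) and "t" (3): a world point X has camera coordinates R X + t; the wrist camera has in their place "mount" (4x4, takes a point from camera to tool coordinates, whose origin is the TCP and whose axes are the flange's). Camera axes: x right, y down, z forward; pixel columns grow to the right and rows downward; lengths in m; the calibration is good to about 2 mm. The wrist camera is an equidistant fisheye: a pixel r from the principal point sees the ray r / f radians off the axis. A picture is of the moment at which its call begins: read the wrist's pose just before it. camera_model takes no time and is no camera call.
- robot.close_job(): hands the job in; it is judged then, once.
Trained networks look in the newest picture that a camera, given by its name, has taken for a name from the list of things; names that differ only in an ending like _2 or _b are one class to them, and where a whole thing is asked for, a point or a joint stands for the part that bears it (a point fixed in the world has none). Each returns a list of dicts, best first, with "conf" (0 to 1); they miss things now and then, are a little off and sometimes report something else, mostly with a low value. They report only what shows in the picture. A call takes as long as a camera call. They do not tell look-alikes from the thing itself.
- robot.outline_of(camera, target): "pixels" (480x640 bool, what is visible of it) and "pixel" ([column, row] in pixels, amid what is visible of it).
The state is a dict: "t": time; "q": joint angles; "dq": joint speeds; "joint_torque": joint torques, N m; "tool_pos": TCP position; "orientation": TCP orientation; "force": force on the tool from outside, world axes, zero at the start; "wrist_torque": the same for the moment, N m; "opening": finger opening in m; "gripper_force": force on a finger pad.
Only numpy, scipy, OpenCV 4.12 (cv2) and the standard library are available. Lean on these libraries where they do the work, as an engineer would, in place of code of your own. Each camera call takes 0.05 s, during which the arm holds its last target. There are 200 camera calls.

## Working session

There is one attempt and no reset: what is moved stays moved. The work goes in short steps, Python scripts to look and compute and a tool call to move; the robot and the scene stay as the last step left them, time stands still between calls to the robot, and variables do not carry over. Pictures are saved under pics/ and viewed, at most 10 in all, crops included, and the job is handed in when it is done.

Besides the shell and the picture viewer there is one more tool, called after ">>>" as name(argument=value, ...), one argument or row to a line, values as JSON. carry_out: Moves the arm, as the interface text tells. Its arguments: {"type":"object","properties":{"rows":{"type":"array"},"jaw":{"type":"number"},"force":{"type":"number"}},"required":["rows"]}

```bash
mkdir -p pics; ls; python3 - <<'E'
from plant import robot
import cv2,numpy as np
s=robot.read_state();print(s);print(robot.grip_depth)
for c in("scene","top","wrist"):
    im=robot.read_camera(c);cv2.imwrite(f"pics/{c}0.png",im[...,::-1])
    print(c,robot.camera_model(c))
    for n in("elbow","socket","barb_mid"):
        try:
            for d in robot.outline_of(c,n)[:4]:print(c,n,d["conf"],d["pixel"],d["pixels"].sum())
        except Exception as e:print(c,n,e)
a=cv2.imread("pics/scene0.png");b=cv2.imread("pics/top0.png")
print(robot.read_state()["t"])
E
```

```text
pics
{'t': 0.0, 'q': array([-1.29540678e+00,  1.31174993e-01,  1.48925928e+00,  8.37614214e-06,
        1.52299195e+00, -8.54215426e-02]), 'dq': array([-2.47492085e-03, -1.45179050e-03, -5.21685644e-05, -3.03348931e-04,
        3.90606081e-04,  1.02495645e-03]), 'joint_torque': array([ 2.63576017e-03, -5.59845006e+01, -4.91755557e+01,  7.70347752e-02,
        3.55143403e-02, -1.79013441e-04]), 'tool_pos': array([ 0.2116785 , -0.56081985,  0.21759017]), 'orientation': array([-3.08881142e+00, -5.63363129e-01,  2.59924399e-04]), 'force': array([-0.2071175 , -0.63028212, -0.02917451]), 'wrist_torque': array([-0.01189966, -0.00851174, -0.05780459]), 'gripper_force': 0.0, 'opening': 0.09277270227995786}
0.0188
scene {'fx': 517.5662895025896, 'fy': 517.5662895025896, 'cx': 312.2840637858895, 'cy': 238.88040518777044, 'R': array([[ 0.77542076,  0.63139486, -0.00794861],
       [ 0.42549086, -0.53176672, -0.73224428],
       [-0.46656208,  0.56441535, -0.6809957 ]]), 't': array([-0.40036615, -0.14588489,  1.3806001 ])}
scene elbow 0.85 [324.3, 268.8] 744
scene elbow 0.85 [147.2, 278.8] 639
sc
[... 468 characters left out ...]
0.53650598, 1.63739191])}
top elbow 0.79 [357.2, 241.0] 229
top elbow 0.54 [314.0, 230.1] 272
top elbow 0.49 [321.9, 272.9] 256
top socket 0.78 [246.5, 233.2] 2123
top barb_mid 0.64 [418.3, 263.2] 170
wrist {'fx': 371.64829954431775, 'fy': 371.64829954431775, 'cx': 319.4511505536129, 'cy': 233.80861309975916, 'mount': array([[-1.06725140e-03, -9.62551964e-01, -2.71095143e-01,
         7.51252067e-02],
       [ 9.99999402e-01, -9.62534268e-04, -5.19232896e-04,
         8.95286313e-04],
       [ 2.38850279e-04, -2.71095535e-01,  9.62552416e-01,
        -1.66161382e-01],
       [ 0.00000000e+00,  0.00000000e+00,  0.00000000e+00,
         1.00000000e+00]])}
wrist elbow 0.81 [76.2, 52.0] 2246
0.6
```

```bash
python3 - <<'E'
import cv2,numpy as np
a=cv2.imread("pics/scene0.png")[190:370,120:440];b=cv2.imread("pics/top0.png")[150:330,190:510]
a=cv2.resize(a,None,fx=1.66,fy=1.66,interpolation=2);b=cv2.resize(b,None,fx=1.66,fy=1.66,interpolation=2)
cv2.imwrite("pics/c1.png",np.vstack([a,b]))
E
```

```text
(no output)
```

View pics/c1.png

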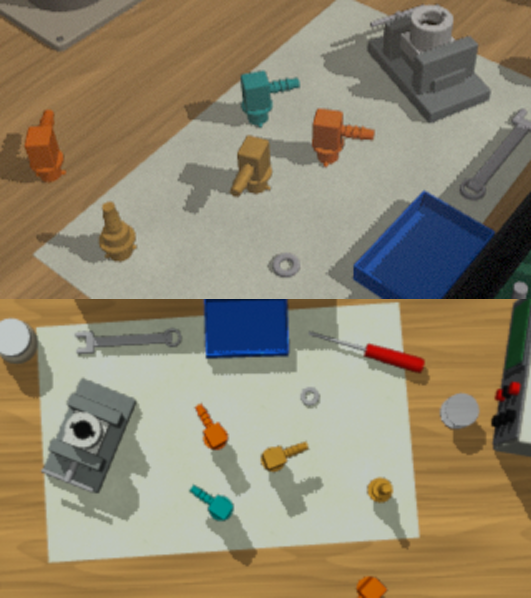

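View pics/scene0.png

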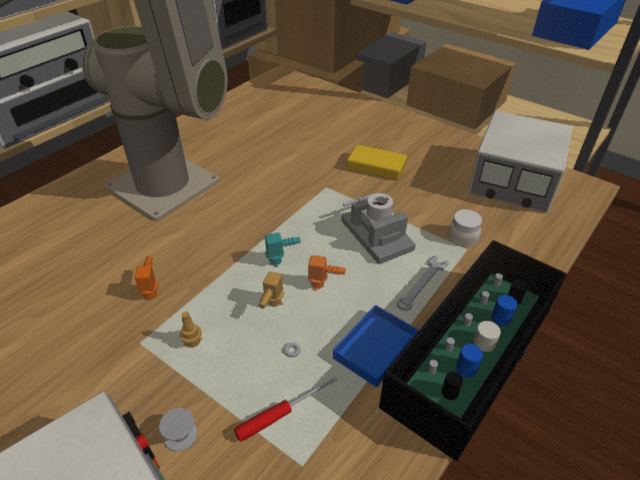

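```bash
cat > lib.py <<'E'
from plant import robot
import cv2,numpy as np
from scipy.optimize import minimize
from scipy.spatial.transform import Rotation as Ro
def campose(c,s=None):
    m=robot.camera_model(c)
    if c!="wrist": return m,np.array(m["R"]),np.array(m["t"])
    T=np.eye(4);T[:3,:3]=Ro.from_rotvec(s["orientation"]).as_matrix();T[:3,3]=s["tool_pos"]
    W=np.linalg.inv(T@np.array(m["mount"]));return m,W[:3,:3],W[:3,3]
def proj(P,cam,fish=False):
    m,R,t=cam;X=np.atleast_2d(P)@R.T+t
    if fish:
        r=np.hypot(X[:,0],X[:,1]);k=np.arctan2(r,X[:,2])/np.maximum(r,1e-9)
    else:k=1/X[:,2]
    return np.c_[m["fx"]*X[:,0]*k+m["cx"],m["fy"]*X[:,1]*k+m["cy"]]
def back(px,cam,z,fish=False):
    m,R,t=cam;v=np.array([(px[0]-m["cx"])/m["fx"],(px[1]-m["cy"])/m["fy"],1.])
    if fish:
        r=np.hypot(v[0],v[1]);v=np.array([*(v[:2]/max(r,1e-9)*np.sin(r)),np.cos(r)])
    d=R.T@v;c=-R.T@t;return c+d*(z-c[2])/d[2]
th=np.linspace(0,2*np.pi,32,endpoint=False);ci=np.c_[np.cos(th),np.sin(th)]
def cyl(r,z0,z1):return np.vstack([np.c_[ci*r,0*th+z] for z in(z0,z1)])
box=np.array([[x,y,z] for x in(-.017,.017) for y in(-.015,.015) for z in(.031,.075)])
tube=np.vstack([np.c_[0*th+x,ci[:,0]*.008,ci[:,1]*.008+.054] for x in(.01,.058)])
PARTS=[cyl(.014,0,.026),cyl(.021,.026,.031),box,tube]
def rend(p,cam,fish,sc=4):
    im=np.zeros((480*sc,640*sc),np.uint8);c,s=np.cos(p[2]),np.sin(p[2])
    A=np.array([[c,-s,0],[s,c,0],[0,0,1]])
    for P in PARTS:
        q=proj(P@A.T+[p[0],p[1],p[3] if len(p)>3 else 0],cam,fish)
        cv2.fillConvexPoly(im,cv2.convexHull(np.round((q+.5)*sc).astype(np.int32)),255)
    return cv2.resize(im,(640,480),interpolation=cv2.INTER_AREA)/255.
def fit(masks,p0):
    S=np.array([.01,.01,.2])
    def cost(u):
        p=np.array(p0)+u*S;return sum(1-np.minimum(r,m).sum()/np.maximum(r,m).sum() for m,r in((m,rend(p,cam,f)) for m,cam,f in masks))/len(masks)
    r=minimize(cost,np.zeros(3),method="Nelder-Mead",options=dict(initial_simplex=[[0,0,0],[1,0,0],[0,1,0],[0,0,1]],xatol=.01,fatol=1e-4))
    return np.array(p0)+r.x*S,r.fun
E
python3 - <<'E'
from lib import *
ms=[]
for c,px in(("scene",(271,292)),("top",(357,241))):
    cam=campose(c);robot.read_camera(c)
    d=min(robot.outline_of(c,"elbow"),key=lambda d:np.hypot(*(np.array(d["pixel"])-px)));print(c,d["pixel"])
    ms.append((d["pixels"].astype(float),cam,False))
p=back((357,245),campose("top"),.05);print(p)
for y in(-1.5,0,-.8,-2.5): print(fit(ms,[p[0],p[1],y]))
print("mouth",back((240,228.3),campose("top"),.105), back((379,203),campose("scene"),.105))
E
```

```text
scene [271.9, 292.0]
top [356.5, 241.3]
[ 0.510661   -0.12326367  0.05      ]
(array([ 0.50832911, -0.11648888, -1.18184721]), np.float64(0.14884209533090764))
(array([ 0.5081548 , -0.11426346, -1.21469294]), np.float64(0.15414608036908212))
(array([ 0.50861298, -0.11641651, -1.19874705]), np.float64(0.14713726215638234))
(array([ 0.50980212, -0.11788759, -2.47238853]), np.float64(0.42806953615754234))
mouth [0.55925483 0.1864861  0.105     ] [0.56162212 0.18021835 0.105     ]
```

>>> carry_out(
  rows=[
    [0.043, -0.031, 0, 0, 0, -9.1],
    [0.087, -0.062, 0, 0, 0, -18.2],
    [0.13, -0.093, 0, 0, 0, -27.3],
    [0.174, -0.125, 0, 0, 0, -36.4],
    [0.217, -0.156, 0, 0, 0, -45.5],
    [0.261, -0.187, 0, 0, 0, -54.6],
    [0.304, -0.218, 0, 0, 0, -63.7],
    [0.347, -0.249, 0, 0, 0, -72.8],
    [0.391, -0.28, 0, 0, 0, -81.9],
    [0.434, -0.311, 0, 0, 0, -91],
    [0.434, -0.311, 0, 0, 0, -91],
    [0.434, -0.311, 0, 0, 0, -91],
  ],
)

```text
t: 2.3
tool_pos: [0.5079, -0.1173, 0.2186]
orientation: [-1.765, -2.599, 0.001]
force: [-0.9, 0.5, -0.1]
opening: 0.093
gripper_force: 0.0
```

```bash
python3 - <<'E'
from lib import *
s=robot.read_state();print(s["t"],s["tool_pos"],s["orientation"],s["q"])
im=robot.read_camera("wrist");cv2.imwrite("pics/w1.png",im[...,::-1])
cam=campose("wrist",s);p0=[.508,-.116,-1.19];px=proj([.508,-.116,.053],cam,True)[0];print(px)
ds=robot.outline_of("wrist","elbow")
for d in ds:print(d["conf"],d["pixel"],d["pixels"].sum())
d=min(ds,key=lambda d:np.hypot(*(np.array(d["pixel"])-px)))
p,f=fit([(d["pixels"].astype(float),cam,True)],p0);print(p,f)
r=rend(p,cam,True);o=im[...,::-1].copy()
cv2.drawContours(o,cv2.findContours((r>.5).astype(np.uint8),0,2)[0],-1,(0,255,0),1)
cv2.drawContours(o,cv2.findContours(d["pixels"].astype(np.uint8),0,2)[0],-1,(0,0,255),1)
cv2.imwrite("pics/w1o.png",o)
E
```

```text
2.3 [ 0.50790578 -0.11731898  0.2185799 ] [-1.76478315e+00 -2.59891859e+00  8.02536776e-04] [-3.25048560e-01 -8.31153443e-02  1.70519903e+00 -4.60109873e-04
  1.51976349e+00 -7.02774443e-01]
[320.39754663 212.49137419]
0.93 [280.6, 85.6] 2559
0.83 [406.2, 132.8] 2367
0.69 [85.1, 259.8] 2117
0.68 [320.2, 220.6] 2468
0.64 [493.3, 16.9] 3081
[ 0.50757704 -0.1177288  -1.21773859] 0.04264347300700666
```

View pics/w1o.png

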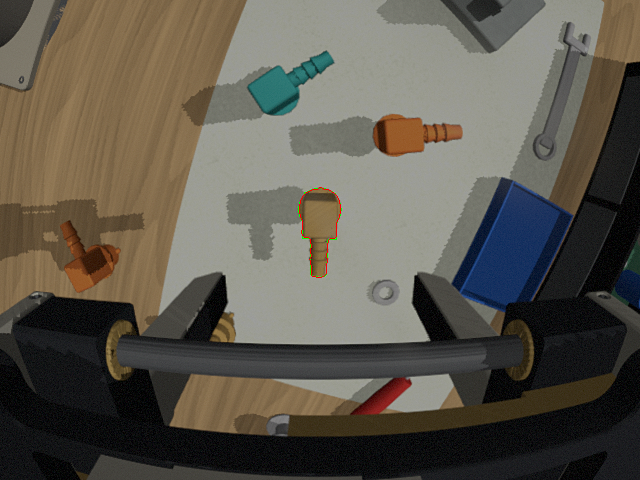

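>>> carry_out(
  rows=[
    [0, 0, 0.05, 0, 0, 1.4],
    [0, 0, 0.1, 0, 0, 1.4],
    [0, 0, 0.15, 0, 0, 1.4],
    [0, 0, 0.175, 0, 0, 1.4],
    [0, 0, 0.1825, 0, 0, 1.4],
    [0, 0, 0.1825, 0, 0, 1.4],
    [0, 0, 0.1825, 0, 0, 1.4],
  ],
  jaw=60,
)

```text
t: 3.28
tool_pos: [0.5094, -0.118, 0.0379]
orientation: [1.795, 2.575, 0.001]
force: [-0.1, -0.7, 0.3]
opening: 0.0709
gripper_force: 0.0
```

>>> carry_out(
  rows=[
    [0, 0, 0, 0, 0, 0],
    [0, 0, 0, 0, 0, 0],
    [0, 0, 0, 0, 0, 0],
    [0, 0, 0, 0, 0, 0],
    [0, 0, 0, 0, 0, 0],
    [0, 0, 0, 0, 0, 0],
  ],
  jaw=255,
  force=25,
)

```text
t: 4.03
tool_pos: [0.5081, -0.1171, 0.0361]
orientation: [-1.796, -2.578, 0.0]
force: [0.4, -0.0, 0.5]
opening: 0.0299
gripper_force: 25.0
```

>>> carry_out(
  rows=[
    [0, 0, -0.04, 0, 0, 0],
    [0, 0, -0.1, 0, 0, 0],
    [0, 0, -0.16, 0, 0, 0],
    [0.02, 0.02, -0.21, 0, 0, 0],
    [0.06, 0.055, -0.234, 0, 0, 0],
    [0.1, 0.09, -0.234, 0, 0, 0],
    [0.14, 0.125, -0.234, 0, 0, 0],
    [0.174, 0.1526, -0.234, 0, 0, 0],
    [0.174, 0.1526, -0.234, 0, 0, 0],
    [0.174, 0.1526, -0.234, 0, 0, 0],
    [0.174, 0.1526, -0.234, 0, 0, 0],
  ],
)

```text
t: 5.4
tool_pos: [0.5907, 0.0978, 0.27]
orientation: [-1.797, -2.576, 0.001]
force: [-0.3, 0.1, -1.8]
opening: 0.0302
gripper_force: 25.0
```

```bash
python3 - <<'E'
from lib import *
s=robot.read_state();print(s["t"],s["tool_pos"],s["orientation"],s["q"],s["force"],s["wrist_torque"])
im=robot.read_camera("wrist");cv2.imwrite("pics/w2.png",im[...,::-1]);np.save("w2.npy",dict(s),allow_pickle=True)
cam=campose("wrist",s);print(proj([.560,.183,.105],cam,True)[0])
cv2.imwrite("pics/w2v.png",im[...,::-1])
E
```

```text
5.4 [0.59073261 0.09778427 0.26998941] [-1.79743981e+00 -2.57646194e+00  7.02341841e-04] [ 7.86065415e-02  1.11768037e-01  1.41548185e+00 -2.79293514e-04
  1.61470752e+00 -2.73922978e-01] [-0.2957309   0.09185793 -1.81044377] [-0.05025737 -0.12511327  0.01961836]
[320.29957913 113.62430949]
```

View pics/w2v.png

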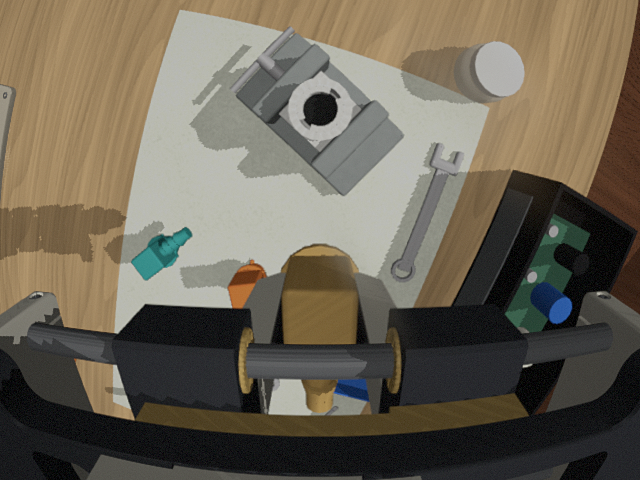

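```bash
cat >> lib.py <<'E'
def rectify(im,cam,c,z=.105,half=.04,n=320,fish=True):
    g=(np.arange(n)+.5)/n*2*half-half
    X,Y=np.meshgrid(c[0]+g,c[1]-g)   # columns world +x, rows world -y
    q=proj(np.c_[X.ravel(),Y.ravel(),0*X.ravel()+z],cam,fish).astype(np.float32)
    return cv2.remap(im,q[:,0].reshape(n,n),q[:,1].reshape(n,n),cv2.INTER_CUBIC)
def portfit(rec,half=.04):
    g0=cv2.cvtColor(rec,cv2.COLOR_RGB2GRAY).astype(float);g0=cv2.GaussianBlur(g0,(0,0),3)
    n=len(g0);g=(np.arange(n)+.5)/n*2*half-half;X,Y=np.meshgrid(g,-g)
    def sd(p):
        x=X-p[0];y=Y-p[1];c,s=np.cos(p[2]),np.sin(p[2]);u=c*x+s*y;v=-s*x+c*y;r=np.hypot(x,y)
        hole=np.minimum(r-.0155,np.maximum(abs(u)-.0055,abs(v)-.021));return hole,r
    def cost(p):
        h,r=sd(p);m=r<.026;t=1/(1+np.exp(-h/.0005))
        A=np.c_[t[m],np.ones(m.sum())];b=g0[m];w=np.linalg.lstsq(A,b,rcond=None)[0];return np.mean((A@w-b)**2)/b.var()
    return min((minimize(cost,[0,0,a],method="Nelder-Mead",options=dict(initial_simplex=[[0,0,a],[.004,0,a],[0,.004,a],[0,0,a+.3]],xatol=1e-5,fatol=1e-6)) for a in np.arange(0,np.pi,.4)),key=lambda r:r.fun)
def drawport(rec,p,half=.04):
    n=len(rec);o=rec[...,::-1].copy();k=n/2/half
    P=lambda u,v:(int((p[0]+np.cos(p[2])*u-np.sin(p[2])*v+half)*k),int((half-p[1]-np.sin(p[2])*u-np.cos(p[2])*v)*k))
    for r in(.0155,.0285):cv2.circle(o,P(0,0),int(r*k),(0,255,0),1)
    cv2.polylines(o,[np.array([P(a,b) for a,b in((-.0055,-.021),(.0055,-.021),(.0055,.021),(-.0055,.021))])],True,(0,0,255),1)
    return o
E
python3 - <<'E'
from lib import *
s=np.load("w2.npy",allow_pickle=True).item();cam=campose("wrist",s);im=cv2.imread("pics/w2.png")[...,::-1].copy()
c=back((320,107),cam,.105,True)[:2];print(c)
rec=rectify(im,cam,c);r=portfit(rec);p=r.x;print(r.fun,c+p[:2],p[2])
im2=robot.read_camera("top");cam2=campose("top");rec2=rectify(im2,cam2,c,fish=False);r2=portfit(rec2);print("top",r2.fun,c+r2.x[:2],r2.x[2])
cv2.imwrite("pics/rec.png",np.hstack([drawport(rec,p),drawport(rec2,r2.x)]))
E
```

```text
[0.55771443 0.18846912]
0.0719377606622072 [0.55825573 0.18722715] 2.7317764902363217
top 0.30747432643899464 [0.55896439 0.18758772] 2.7837442473543437
```

View pics/rec.png

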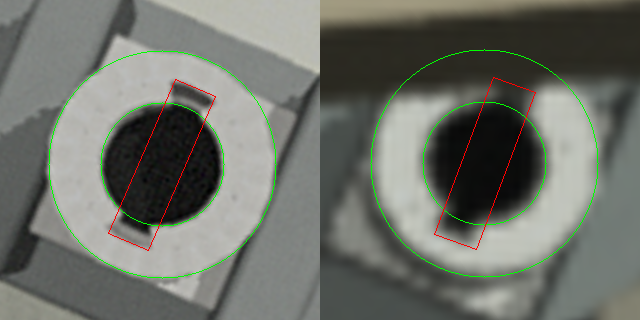

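>>> carry_out(
  rows=[
    [0.01, 0.01, 0, 0, 0, -10],
    [0.02, 0.02, 0, 0, 0, -20],
    [0.03, 0.03, 0, 0, 0, -30],
    [0.04, 0.04, 0, 0, 0, -40],
    [0.05, 0.05, 0, 0, 0, -50],
    [0.06, 0.06, 0, 0, 0, -60],
    [0.07, 0.07, 0, 0, 0, -70],
    [0.085, 0.08, 0, 0, 0, -80],
    [0.095, 0.0905, 0, 0, 0, -90],
    [0.095, 0.0905, 0, 0, 0, -90],
    [0.095, 0.0905, 0, 0, 0, -90],
    [0.095, 0.0905, 0, 0, 0, -90],
  ],
)

```text
t: 7.0
tool_pos: [0.6429, 0.2186, 0.2703]
orientation: [-0.548, 3.093, -0.0]
force: [-0.2, 0.1, -2.7]
opening: 0.0298
gripper_force: 25.0
```

```bash
python3 - <<'E'
from lib import *
s=robot.read_state();print(s["t"],s["tool_pos"],s["orientation"],s["q"])
im=robot.read_camera("wrist");cv2.imwrite("pics/w3.png",im[...,::-1]);np.save("w3.npy",dict(s),allow_pickle=True)
E=[]
for w in("w2","w3"):
    s=np.load(w+".npy",allow_pickle=True).item();cam=campose("wrist",s);im=cv2.imread(f"pics/{w}.png")[...,::-1].copy()
    c=np.array([.5583,.1872]);rec=rectify(im,cam,c);r=portfit(rec);print(w,r.fun,c+r.x[:2],r.x[2])
    E.append((c+r.x[:2],Ro.from_rotvec(s["orientation"]).as_matrix()[:2,:2]))
A=np.vstack([np.c_[np.eye(2),-R] for _,R in E]);b=np.hstack([e for e,_ in E])
print("mouth, bias(tool)",np.linalg.lstsq(A,b,rcond=None)[0])
cv2.imwrite("pics/rec3.png",drawport(rec,r.x))
E
```

```text
7.0 [0.64290764 0.21857239 0.27030674] [-5.48103807e-01  3.09332642e+00 -2.23770589e-04] [ 2.52327152e-01  3.32862378e-01  1.16152505e+00 -1.48813717e-04
  1.64713394e+00 -1.66921843e+00]
w2 0.07201481770250794 [0.55727191 0.18786159] 2.732000145908228
w3 0.07954566713116568 [0.55819523 0.18729959] -0.40867765691137836
mouth, bias(tool) [ 5.58015064e-01  1.88043073e-01 -8.62558092e-05  7.60119612e-04]
```

View pics/rec3.png

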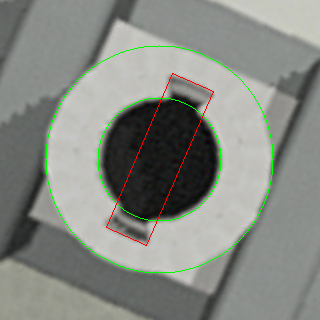

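```bash
python3 - <<'E'
from lib import *
for i in range(2):print(robot.camera_model("wrist")["mount"][:3,3],robot.camera_model("wrist")["cx"])
for w in("w2","w3"):
  for c in([.5577,.1885],[.5583,.1872],[.558,.188],[.559,.187]):
    s=np.load(w+".npy",allow_pickle=True).item();cam=campose("wrist",s);im=cv2.imread(f"pics/{w}.png")[...,::-1].copy()
    c=np.array(c);rec=rectify(im,cam,c);r=portfit(rec);print(w,c,r.fun,c+r.x[:2],r.x[2])
# in-hand elbow vs image: expected tip of flange edge
s=robot.read_state();cam=campose("wrist",s);R=Ro.from_rotvec(s["orientation"]).as_matrix()
E
```

```text
[ 0.07577843 -0.00089841 -0.16616119] 319.4511505536129
[ 0.07577843 -0.00089841 -0.16616119] 319.4511505536129
w2 [0.5577 0.1885] 0.07200653787822889 [0.55726652 0.18784768] 2.7319234179774075
w2 [0.5583 0.1872] 0.07201481770250794 [0.55727191 0.18786159] 2.732000145908228
w2 [0.558 0.188] 0.07203344943112532 [0.55727167 0.18785588] -0.4097867511503233
w2 [0.559 0.187] 0.07203340084990259 [0.55727164 0.18785585] 2.731705743637024
w3 [0.5577 0.1885] 0.07952854532405694 [0.55819049 0.18730991] 2.7329216261986824
w3 [0.5583 0.1872] 0.07954566713116568 [0.55819523 0.18729959] -0.40867765691137836
w3 [0.558 0.188] 0.07950929749990795 [0.55819716 0.18731061] 2.732900741789927
w3 [0.559 0.187] 0.07950957015369665 [0.55819714 0.18731045] -0.4084262185101891
```

>>> carry_out(
  rows=[
    [0.02, 0, 0, 0, 0, 9],
    [0.04, 0, 0, 0, 0, 18],
    [0.06, 0, 0, 0, 0, 27],
    [0.08, 0, 0.02, 0, 0, 36],
    [0.0903, 0, 0.05, 0, 0, 43.5],
    [0.0903, 0, 0.09, 0, 0, 43.5],
    [0.0903, 0, 0.11, 0, 0, 43.5],
    [0.0903, 0, 0.116, 0, 0, 43.5],
    [0.0903, 0, 0.116, 0, 0, 43.5],
    [0.0903, 0, 0.116, 0, 0, 43.5],
    [0.0903, 0, 0.116, 0, 0, 43.5],
  ],
)

```text
t: 8.43
tool_pos: [0.559, 0.1883, 0.1555]
orientation: [0.632, 3.075, 0.001]
force: [-0.2, -0.3, -2.1]
opening: 0.0299
gripper_force: 25.0
```

```bash
cat >> lib.py <<'E'
def rep(mouth=(.5582,.1873),n=6):
    import math
    S=[]
    s=robot.read_state();S.append(s)
    R=Ro.from_rotvec(s["orientation"]).as_matrix()
    print("t %.2f"%s["t"],"pos",s["tool_pos"].round(4),"phi",np.degrees(np.arctan2(R[1,0],R[0,0])).round(2),"tilt",np.degrees(np.arccos(-R[2,2])).round(2),
     "err in tool",(R.T@(np.r_[mouth,s["tool_pos"][2]]-s["tool_pos"]))[:2].round(4),"F",s["force"].round(2),"M",s["wrist_torque"].round(3),"open",round(s["opening"],4),"depth",round(.105-(s["tool_pos"][2]-.0361),4))
    return s
E
python3 - <<'E'
from lib import *
s=rep();print(s["q"])
robot.read_camera("wrist");rep();cv2.imwrite("pics/w4.png",robot.read_camera("wrist")[...,::-1]);rep()
E
```

```text
t 8.43 pos [0.559  0.1883 0.1555] phi 156.77 tilt 0.12 err in tool [ 0.0004 -0.0013] F [-0.22 -0.32 -2.12] M [ 0.051 -0.123 -0.025] open 0.0299 depth -0.0144
[ 2.38020366e-01  1.38295361e-01  1.59578743e+00  1.58450876e-05
  1.40546625e+00 -9.27403104e-01]
t 8.47 pos [0.5588 0.1883 0.1552] phi 156.77 tilt 0.09 err in tool [ 0.0002 -0.0012] F [-0.06  0.03 -1.95] M [ 0.025 -0.14   0.005] open 0.0297 depth -0.0141
t 8.53 pos [0.5587 0.1883 0.1549] phi 156.78 tilt 0.07 err in tool [ 0.0001 -0.0011] F [-0.    0.23 -2.67] M [ 0.016 -0.146  0.019] open 0.0299 depth -0.0138
```

View pics/w4.png

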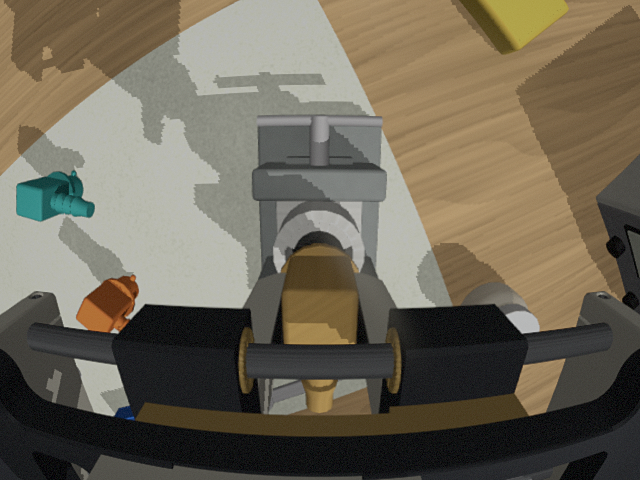

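>>> carry_out(
  rows=[
    [0, -0.001, 0, 0, 0, 0],
    [0, -0.001, 0, 0, 0, 0],
    [0, -0.001, 0, 0, 0, 0],
    [0, -0.001, 0, 0, 0, 0],
  ],
)

```text
t: 9.02
tool_pos: [0.5578, 0.1872, 0.1541]
orientation: [-0.632, -3.077, -0.0]
force: [0.4, 0.4, -2.2]
opening: 0.0296
gripper_force: 25.0
```

```bash
python3 -c "
from lib import *
rep()"
```

```text
t 9.03 pos [0.5578 0.1872 0.1541] phi 156.77 tilt 0.0 err in tool [-0.0003  0.0003] F [ 0.38  0.37 -2.23] M [ 0.047 -0.179  0.005] open 0.0296 depth -0.013
```

>>> carry_out(
  rows=[
    [0, 0, 0.005, 0, 0, 0],
    [0, 0, 0.01, 0, 0, 0],
    [0, 0, 0.012, 0, 0, 0],
    [0, 0, 0.0128, 0, 0, 0],
    [0, 0, 0.0136, 0, 0, 0],
    [0, 0, 0.0144, 0, 0, 0],
    [0, 0, 0.0152, 0, 0, 0],
    [0, 0, 0.0152, 0, 0, 0],
    [0, 0, 0.0152, 0, 0, 0],
  ],
)

```text
t: 10.15
tool_pos: [0.5578, 0.1872, 0.139]
orientation: [0.632, 3.077, 0.0]
force: [0.3, 0.1, -1.5]
opening: 0.0299
gripper_force: 25.0
```

```bash
python3 -c "
from lib import *
rep()"
```

```text
t 10.15 pos [0.5578 0.1872 0.139 ] phi 156.77 tilt 0.0 err in tool [-0.0003  0.0002] F [ 0.26  0.11 -1.5 ] M [ 0.03  -0.16   0.002] open 0.0299 depth 0.0021
```

>>> carry_out(
  rows=[
    [0, 0, 0.0008, 0, 0, 0],
    [0, 0, 0.0016, 0, 0, 0],
    [0, 0, 0.0024, 0, 0, 0],
    [0, 0, 0.0032, 0, 0, 0],
    [0, 0, 0.004, 0, 0, 0],
    [0, 0, 0.005, 0, 0, 0],
    [0, 0, 0.006, 0, 0, 0],
    [0, 0, 0.006, 0, 0, 0],
    [0, 0, 0.006, 0, 0, 0],
  ],
)

```text
t: 11.28
tool_pos: [0.5578, 0.1872, 0.133]
orientation: [-0.632, -3.077, -0.0]
force: [0.2, -0.1, -2.4]
opening: 0.0296
gripper_force: 25.0
```

```bash
python3 -c "
from lib import *
rep()"
```

```text
t 11.28 pos [0.5578 0.1872 0.133 ] phi 156.77 tilt 0.0 err in tool [-0.0003  0.0002] F [ 0.24 -0.08 -2.45] M [ 0.006 -0.154 -0.031] open 0.0296 depth 0.0081
```

>>> carry_out(
  rows=[
    [0, 0, 0.001, 0, 0, 0],
    [0, 0, 0.002, 0, 0, 0],
    [0, 0, 0.003, 0, 0, 0],
    [0, 0, 0.004, 0, 0, 0],
    [0, 0, 0.005, 0, 0, 0],
    [0, 0, 0.006, 0, 0, 0],
    [0, 0, 0.006, 0, 0, 0],
    [0, 0, 0.006, 0, 0, 0],
  ],
)

```text
t: 12.28
tool_pos: [0.5579, 0.1872, 0.127]
orientation: [0.632, 3.077, 0.0]
force: [0.4, -0.4, -2.0]
opening: 0.0297
gripper_force: 25.0
```

```bash
python3 -c "
from lib import *
rep()"
```

```text
t 12.28 pos [0.5579 0.1872 0.127 ] phi 156.77 tilt 0.0 err in tool [-0.0002  0.0003] F [ 0.43 -0.37 -1.97] M [ 0.058 -0.165  0.015] open 0.0297 depth 0.0141
```

>>> carry_out(
  rows=[
    [0, 0, 0.0005, 0, 0, 0],
    [0, 0, 0.001, 0, 0, 0],
    [0, 0, 0.001, 0, 0, 0],
  ],
)

```text
t: 12.65
tool_pos: [0.5578, 0.1872, 0.1259]
orientation: [-0.632, -3.077, 0.0]
force: [-0.3, -0.5, -1.9]
opening: 0.03
gripper_force: 25.0
```

>>> carry_out(
  rows=[
    [0, 0, 0.0005, 0, 0, 0],
    [0, 0, 0.001, 0, 0, 0],
    [0, 0, 0.001, 0, 0, 0],
  ],
)

```text
t: 13.02
tool_pos: [0.5578, 0.1872, 0.1249]
orientation: [-0.632, -3.077, 0.0]
force: [0.8, 0.4, -2.1]
opening: 0.0296
gripper_force: 25.0
```

>>> carry_out(
  rows=[
    [0, 0, 0.0005, 0, 0, 0],
    [0, 0, 0.001, 0, 0, 0],
    [0, 0, 0.001, 0, 0, 0],
  ],
)

```text
t: 13.4
tool_pos: [0.5578, 0.1872, 0.1239]
orientation: [-0.632, -3.077, 0.0]
force: [0.2, -0.4, -3.5]
opening: 0.0306
gripper_force: 25.0
```

>>> carry_out(
  rows=[
    [0, 0, 0.0005, 0, 0, 0],
    [0, 0, 0.001, 0, 0, 0],
    [0, 0, 0.001, 0, 0, 0],
  ],
)

```text
t: 13.78
tool_pos: [0.5579, 0.1872, 0.1229]
orientation: [0.632, 3.077, 0.0]
force: [-0.2, -0.3, -3.2]
opening: 0.0298
gripper_force: 25.0
```

>>> carry_out(
  rows=[
    [0, 0, 0.0005, 0, 0, 0],
    [0, 0, 0.001, 0, 0, 0],
    [0, 0, 0.001, 0, 0, 0],
  ],
)

```text
t: 14.15
tool_pos: [0.5579, 0.1872, 0.1223]
orientation: [0.632, 3.077, 0.0]
force: [-1.6, -0.6, 0.4]
opening: 0.0299
gripper_force: 25.0
```

>>> carry_out(
  rows=[
    [0, 0, -0.0004, 0, 0, 0],
    [0, 0, -0.0004, 0, 0, 0],
    [0, 0, -0.0004, 0, 0, 5],
    [0, 0, -0.0004, 0, 0, 10],
    [0, 0, -0.0004, 0, 0, 15],
    [0, 0, -0.0004, 0, 0, 20],
    [0, 0, -0.0004, 0, 0, 25],
    [0, 0, -0.0004, 0, 0, 28],
    [0, 0, -0.0004, 0, 0, 30],
    [0, 0, -0.0004, 0, 0, 30],
    [0, 0, -0.0004, 0, 0, 30],
  ],
)

```text
t: 15.52
tool_pos: [0.5581, 0.1873, 0.1225]
orientation: [1.406, 2.809, 0.001]
force: [0.2, 0.4, -0.6]
opening: 0.0298
gripper_force: 25.0
```

```bash
cat >> lib.py <<'E'
def avg(n=8):
    L=[]
    for _ in range(n):
        robot.read_camera("top");s=robot.read_state();L.append(np.r_[s["force"],s["wrist_torque"][2],s["tool_pos"]])
    L=np.array(L);rep();print("avg F",L[:,:3].mean(0).round(2),"Mz",L[:,3].mean().round(3),"z",L[:,6].mean().round(5),"sdFz",L[:,2].std().round(2))
E
python3 -c "
from lib import *
avg()"
```

```text
t 15.93 pos [0.558  0.1872 0.1224] phi 126.78 tilt 0.02 err in tool [-0.0001  0.0002] F [1.45 0.52 0.14] M [ 0.248 -0.393 -0.052] open 0.0297 depth 0.0187
avg F [ 1.12  0.91 -0.11] Mz -0.003 z 0.12246 sdFz 0.44
```

>>> carry_out(
  rows=[
    [0, 0, -0.0002, 0, 0, 2],
    [0, 0, -0.0002, 0, 0, 4],
    [0, 0, -0.0002, 0, 0, 6],
    [0, 0, -0.0002, 0, 0, 8],
    [0, 0, -0.0002, 0, 0, 10],
    [0, 0, -0.0002, 0, 0, 10],
    [0, 0, -0.0002, 0, 0, 10],
  ],
)

```text
t: 16.8
tool_pos: [0.5577, 0.1871, 0.1225]
orientation: [-1.646, -2.675, 0.0]
force: [-1.1, 0.4, -0.1]
opening: 0.0298
gripper_force: 25.0
```

```bash
python3 -c "
from lib import *
avg()"
```

```text
t 17.20 pos [0.5578 0.1871 0.1225] phi 116.77 tilt 0.01 err in tool [-0.0001  0.0005] F [-0.81  0.44  0.04] M [0.012 0.084 0.034] open 0.03 depth 0.0186
avg F [-0.87  0.16 -0.09] Mz 0.013 z 0.12247 sdFz 0.28
```

>>> carry_out(
  rows=[
    [0, 0, 0, 0, 0, 2],
    [0, 0, 0, 0, 0, 4],
    [0, 0, 0, 0, 0, 5],
    [0, 0, 0, 0, 0, 5],
  ],
)

```text
t: 17.7
tool_pos: [0.5579, 0.1872, 0.1226]
orientation: [1.762, 2.601, 0.0]
force: [0.9, 0.7, -0.9]
opening: 0.0298
gripper_force: 25.0
```

```bash
python3 -c "
from lib import *
avg(6)"
```

```text
t 18.00 pos [0.5579 0.1872 0.1226] phi 111.77 tilt 0.01 err in tool [-0.      0.0003] F [ 0.73  0.04 -1.11] M [ 0.094 -0.242  0.032] open 0.0302 depth 0.0185
avg F [ 0.12  0.39 -0.76] Mz -0.009 z 0.12257 sdFz 0.75
```

>>> carry_out(
  rows=[
    [0, 0, 0, 0, 0, 2],
    [0, 0, 0, 0, 0, 4],
    [0, 0, 0, 0, 0, 5],
    [0, 0, 0, 0, 0, 5],
  ],
)

```text
t: 18.5
tool_pos: [0.5578, 0.1872, 0.1225]
orientation: [-1.874, -2.521, 0.0]
force: [-0.3, -0.3, 0.3]
opening: 0.03
gripper_force: 25.0
```

```bash
python3 -c "
from lib import *
avg(6)"
```

```text
t 18.80 pos [0.5578 0.1872 0.1225] phi 106.78 tilt 0.0 err in tool [0.     0.0004] F [ 0.3   0.11 -0.07] M [ 0.148 -0.042 -0.04 ] open 0.03 depth 0.0186
avg F [-0.29  0.16 -0.19] Mz -0.014 z 0.12253 sdFz 0.26
```

>>> carry_out(
  rows=[
    [0, 0, 0, 0, 0, 2],
    [0, 0, 0, 0, 0, 4],
    [0, 0, 0, 0, 0, 5],
    [0, 0, 0, 0, 0, 5],
  ],
)

```text
t: 19.3
tool_pos: [0.5579, 0.1872, 0.1225]
orientation: [1.982, 2.437, 0.0]
force: [0.6, 0.2, -1.0]
opening: 0.0299
gripper_force: 25.0
```

```bash
python3 -c "
from lib import *
avg(6)"
```

```text
t 19.60 pos [0.5579 0.1872 0.1225] phi 101.78 tilt 0.0 err in tool [0.     0.0004] F [-0.53  0.31 -0.41] M [ 0.018 -0.099 -0.01 ] open 0.0299 depth 0.0186
avg F [-0.19  0.31 -0.5 ] Mz -0.003 z 0.12255 sdFz 0.49
```

>>> carry_out(
  rows=[
    [0, 0, 0, 0, 0, 2],
    [0, 0, 0, 0, 0, 4],
    [0, 0, 0, 0, 0, 5],
    [0, 0, 0, 0, 0, 5],
  ],
)

```text
t: 20.1
tool_pos: [0.5578, 0.1872, 0.1225]
orientation: [2.087, 2.348, -0.0]
force: [0.5, -1.0, -1.2]
opening: 0.0301
gripper_force: 25.0
```

```bash
python3 -c "
from lib import *
avg(6)"
```

```text
t 20.40 pos [0.5578 0.1872 0.1226] phi 96.78 tilt 0.0 err in tool [0.0001 0.0004] F [ 0.1   0.2  -0.92] M [ 0.046 -0.111  0.01 ] open 0.0301 depth 0.0185
avg F [ 0.12  0.48 -0.56] Mz 0.01 z 0.12254 sdFz 0.48
```

>>> carry_out(
  rows=[
    [0, 0, 0, 0, 0, 2],
    [0, 0, 0, 0, 0, 4],
    [0, 0, 0, 0, 0, 5],
    [0, 0, 0, 0, 0, 5],
  ],
)

```text
t: 20.9
tool_pos: [0.5579, 0.1872, 0.1226]
orientation: [2.187, 2.255, 0.0]
force: [0.4, 0.5, -0.5]
opening: 0.0297
gripper_force: 25.0
```

```bash
python3 -c "
from lib import *
avg(6)"
```

```text
t 21.20 pos [0.5578 0.1872 0.1225] phi 91.78 tilt 0.0 err in tool [0.0001 0.0004] F [-0.19  1.33 -1.45] M [ 0.007 -0.107  0.061] open 0.0298 depth 0.0186
avg F [ 0.1   0.82 -0.61] Mz 0.014 z 0.12254 sdFz 0.63
```

>>> carry_out(
  rows=[
    [0, 0, 0, 0, 0, 2],
    [0, 0, 0, 0, 0, 4],
    [0, 0, 0, 0, 0, 5],
    [0, 0, 0, 0, 0, 5],
  ],
)

```text
t: 21.7
tool_pos: [0.5578, 0.1873, 0.1225]
orientation: [-2.283, -2.158, -0.0]
force: [0.7, 1.5, -1.9]
opening: 0.0298
gripper_force: 25.0
```

```bash
python3 -c "
from lib import *
avg(6)"
```

```text
t 22.00 pos [0.5578 0.1873 0.1225] phi 86.78 tilt 0.01 err in tool [0.0001 0.0004] F [ 1.2   1.85 -1.76] M [ 0.298 -0.202 -0.011] open 0.03 depth 0.0186
avg F [ 0.42  1.16 -1.4 ] Mz 0.012 z 0.12248 sdFz 0.26
```

>>> carry_out(
  rows=[
    [0, 0, 0, 0, 0, 2],
    [0, 0, 0, 0, 0, 4],
    [0, 0, 0, 0, 0, 5],
    [0, 0, 0, 0, 0, 5],
  ],
)

```text
t: 22.5
tool_pos: [0.5577, 0.1873, 0.1223]
orientation: [-2.375, -2.056, 0.0]
force: [1.4, 2.6, -4.6]
opening: 0.03
gripper_force: 25.0
```

```bash
python3 -c "
from lib import *
avg(6)"
```

```text
t 22.80 pos [0.5577 0.1872 0.1224] phi 81.78 tilt 0.02 err in tool [0.0001 0.0005] F [ 1.16  3.34 -4.62] M [ 0.623 -0.226  0.063] open 0.0298 depth 0.0187
avg F [ 1.18  2.83 -4.27] Mz 0.07 z 0.12234 sdFz 0.29
```

>>> carry_out(
  rows=[
    [0, 0, 0.0004, 0, 0, 2],
    [0, 0, 0.0006, 0, 0, 4],
    [0, 0, 0.0008, 0, 0, 6],
    [0, 0, 0.0009, 0, 0, 8],
    [0, 0, 0.0011, 0, 0, 10],
    [0, 0, 0.0013, 0, 0, 12],
    [0, 0, 0.0013, 0, 0, 12],
    [0, 0, 0.0013, 0, 0, 12],
  ],
)

```text
t: 23.8
tool_pos: [0.558, 0.1873, 0.1214]
orientation: [2.577, 1.797, 0.001]
force: [-0.2, 3.2, -2.3]
opening: 0.03
gripper_force: 25.0
```

```bash
python3 -c "
from lib import *
avg(6)"
```

```text
t 24.10 pos [0.558  0.1873 0.1214] phi 69.78 tilt 0.02 err in tool [0.0001 0.0002] F [ 1.26  4.26 -2.36] M [ 0.816 -0.123 -0.015] open 0.0299 depth 0.0197
avg F [ 0.49  3.98 -1.95] Mz 0.031 z 0.12138 sdFz 0.27
```

>>> carry_out(
  rows=[
    [0, 0, 0.0002, 0, 0, 2],
    [0, 0, 0.0005, 0, 0, 4],
    [0, 0, 0.0007, 0, 0, 6],
    [0, 0, 0.0009, 0, 0, 8],
    [0, 0, 0.001, 0, 0, 10],
    [0, 0, 0.0011, 0, 0, 10],
    [0, 0, 0.0011, 0, 0, 10],
    [0, 0, 0.0011, 0, 0, 10],
  ],
)

```text
t: 25.1
tool_pos: [0.5582, 0.1872, 0.1205]
orientation: [2.724, 1.565, 0.001]
force: [1.3, 3.1, 4.2]
opening: 0.0296
gripper_force: 25.0
```

```bash
python3 -c "
from lib import *
avg(6)"
```

```text
t 25.40 pos [0.5581 0.1872 0.1204] phi 59.77 tilt 0.04 err in tool [0.0001 0.    ] F [1.77 3.72 5.68] M [ 0.807 -0.403 -0.013] open 0.0298 depth 0.0207
avg F [1.41 3.82 4.63] Mz 0.037 z 0.12048 sdFz 0.7
```

>>> carry_out(
  rows=[
    [0, 0, -0.0003, 0, 0, 0],
    [0, 0, -0.0006, 0, 0, 0],
    [0, 0, -0.0006, 0, 0, 0],
  ],
)

```text
t: 25.78
tool_pos: [0.5581, 0.1872, 0.1206]
orientation: [2.724, 1.565, 0.001]
force: [3.1, 3.7, 2.6]
opening: 0.0301
gripper_force: 25.0
```

```bash
python3 -c "
from lib import *
avg(6)"
```

```text
t 26.07 pos [0.5581 0.1872 0.1206] phi 59.77 tilt 0.03 err in tool [0.0001 0.    ] F [3.48 4.43 1.91] M [ 0.854 -0.823  0.058] open 0.0299 depth 0.0205
avg F [4.29 4.31 1.75] Mz 0.074 z 0.12058 sdFz 0.18
```

>>> carry_out(
  rows=[
    [0, 0, -0.0002, 0, 0, 0],
    [0, 0, -0.0002, 0, 0, 0],
    [0, 0, -0.0002, 0, 0, 0],
    [0, 0, -0.0002, 0, 0, 0],
    [0, 0, -0.0002, 0, 0, 0],
    [0, 0, -0.0002, 0, 0, 0],
  ],
  jaw=90,
)

```text
t: 26.82
tool_pos: [0.5578, 0.1872, 0.1209]
orientation: [-2.724, -1.565, 0.0]
force: [1.0, -0.3, -0.1]
opening: 0.0603
gripper_force: 0.0
```

>>> carry_out(
  rows=[
    [0, 0, -0.02, 0, 0, 0],
    [0, 0, -0.06, 0, 0, 0],
    [0, 0, -0.11, 0, 0, 0],
    [-0.03, 0, -0.15, 0, 0, 0],
    [-0.08, 0, -0.15, 0, 0, 0],
    [-0.08, 0, -0.15, 0, 0, 0],
    [-0.08, 0, -0.15, 0, 0, 0],
    [-0.08, 0, -0.15, 0, 0, 0],
  ],
)

```text
t: 27.82
tool_pos: [0.5179, 0.1188, 0.2711]
orientation: [-2.723, -1.566, -0.0]
force: [-0.0, -0.6, 0.2]
opening: 0.0602
gripper_force: 0.0
```

```bash
python3 - <<'E'
from lib import *
s=rep();robot.read_camera("wrist")
s=robot.read_state();im=robot.read_camera("wrist");cam=campose("wrist",s)
ds=robot.outline_of("wrist","elbow");px=proj([.558,.187,.14],cam,True)[0]
d=min(ds,key=lambda d:np.hypot(*(np.array(d["pixel"])-px)));print(px,d["pixel"],d["conf"])
# foot hidden: fit on head+tube+flange only at depth 20.4 mm
import lib;lib.PARTS=PARTS[1:]
b=None
S=np.array([.005,.005,.2]);m=d["pixels"].astype(float)
for z in(.082,.0846,.088):
    def cost(u):
        r=rend([.558+u[0]*S[0],.187+u[1]*S[1],np.radians(59.8-180)+u[2]*S[2],z],cam,True);return 1-np.minimum(r,m).sum()/np.maximum(r,m).sum()
    r=minimize(cost,np.zeros(3),method="Nelder-Mead",options=dict(initial_simplex=[[0,0,0],[1,0,0],[0,1,0],[0,0,1]],xatol=.01))
    print(z,r.fun,np.array([.558,.187])+r.x[:2]*.005,-120.2+np.degrees(r.x[2]*.2))
x,y=np.clip(px.astype(int),150,330);cv2.imwrite("pics/w5.png",cv2.resize(im[max(0,y-120):y+120,x-150:x+150,::-1],None,fx=2,fy=2))
E
```

```text
t 27.82 pos [0.5179 0.1188 0.2711] phi 59.81 tilt 0.02 err in tool [0.0795 0.0004] F [-0.01 -0.61  0.21] M [-0.032 -0.048  0.041] open 0.0602 depth -0.13
[319.40823967 126.11618898] [322.7, 136.1] 0.81
0.082 0.05996664848356836 [0.55875851 0.18670452] -120.46120448576129
0.0846 0.064606626373232 [0.5585773  0.18676467] -120.54172870405586
0.088 0.07840276101994847 [0.55889673 0.18686244] -120.4647769280493
```

View pics/w5.png

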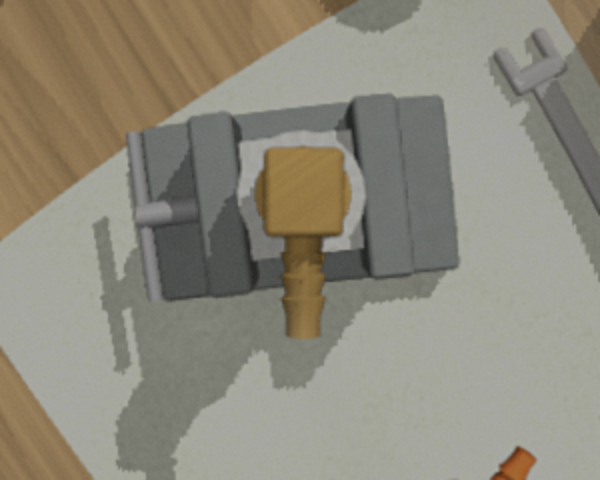

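The elbow stands upright and centred in the port. It was turned about 97° in all, and its yaw held when I let go.

```bash
python3 -c "
from plant import robot
print(robot.close_job())"
```

```text
the job is handed in; nothing more can be done
None
```

The brass elbow is in the port, turned about 97° clockwise (about 29° past the first resistance I felt, near 68°), released and handed in; I estimate the thread holds it down with about 11 N, but the hand-in returned no verdict.

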